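# Peel the top tray off a clinging stack and present it to the tag reader

## Task

The nested metal trays cling together: take the top tray by the upright tab at its corner and peel it off, raising the tab corner while the opposite corner still rests on the stack, and leave the lower trays standing where they are. Then hold the freed tray level, open side up, centred about 10 cm above the flat reader pad, and finish while still holding it there in the gripper: do not put it down or let go. Leave the other things on the bench alone.

Things in the scene. Friction and masses are not known exactly. Their poses are not given: they have to be found in the camera images.
- top_tray: Topmost of three nested steel trays, the only one with a tab; 114 x 94 mm over the rim (long side along x), 25 mm deep, walls flaring 18 degrees, about 0.12 kg. Origin: centre of its underside, z up, 24 mm above the bench while nested. Shoulders under the rim corners stand on the tray below; it pivots on the (+x, -y) one, outer foot at (0.056, -0.046, 0.013). Tab on the (-x, +y) corner.
- tab (a point): Middle of the top edge of the tab, at (-0.0509, 0.0420, 0.061) in the tray's frame: an upright plate 10 mm thick, 26 mm wide, rising 36 mm above the rim, its faces square to the line from the tray's centre to that corner. Grip it across its thickness, one finger outside the corner, one over the open tray. Axes as the tray.
- tab_corner (a point): Rim corner of the top tray under the tab, at (-0.057, 0.047, 0.025) in the tray's frame; 0.049 above the bench while nested.
- far_corner (a point): Rim corner of the top tray diagonally opposite the tab, at (0.057, -0.047, 0.025) in the tray's frame; 0.049 above the bench while nested.
- tray_stack: The two lower trays, same shape, fixed together, 0.5 kg, loose on the bench. Origin: centre of the underside, axes as the nested top tray. Clip posts 12 mm outside the middles of the rim sides, 57 mm high, carry sprung 8 mm beads lapping 1.5 mm over the top tray's rim: each holds 1 to 2 N until it has risen 4 mm. Raising one corner frees them in turn; a straight pull may carry the stack along.
- reader_pad: Flat grey tag reader pad with a round dark disc in the middle, 130 x 110 x 14 mm, fixed to the bench; origin at the centre of its underside.
- pad_centre (a point): Centre of the reader pad's top face, 14 mm above the bench.
- vial_rack: Bystander: blue rack with small vials in it, 60 x 118 x 40 mm, loose; origin at the centre of its underside.
- septa_carton: Bystander: small white and teal carton, 42 x 74 x 48 mm, loose; origin at the centre of its underside.
- flow_meter: Bystander: hand-held grey meter with keys, 140 x 72 x 28 mm, loose; origin at the centre of its underside.

How it is judged:
By the outcome, as a careful person would: the job done as asked, in the order asked, and still so for the second after the job is handed in, while the arm keeps its last pose, push and grip.
It also fails if it takes over 40 s, if anything falls off the work surface, if the arm or the gripper's body presses on something with over 40 N, if the wrist force passes 120 N, or if a joint passes its speed limit or range.

## Robot

A 7-joint arm with a two-finger parallel gripper is mounted at the origin on a cart in front of the work surface, level with it; the furniture and walls round the work are solid. World frame = base frame: x ahead of the robot, y to its left, z up, the work surface at z = 0. Lengths are in m, angles in rad, forces in N, time in s.
With the tool pointing down it reaches from about 0.425 to 0.925 m from the base axis. Payload 6.8 kg.
Tool frame: the origin (TCP) lies at the very end of the fingers, on their centre line; the grasp point (between the pads) lies 19 mm behind it; z points along the fingers, y is the direction in which the jaws open and shut (so a half turn about z gives the same grasp; the last joint's range is limited). The gripper opens to 88 mm and grips with 3 to 60 N. Pads are 20 mm wide; open, the fingers measure 115 mm over their backs; the gripper's body (75 mm by 178 mm) begins 61 mm behind the grasp point.
Start: joints at [1.221, 0.477, 0.022, 1.555, -0.011, 1.109, -0.083], TCP at [0.162, -0.655, 0.223] pointing down, gripper open.
Joint ranges: [-2.96, 2.96], [-0.34, 2.1], [-1.41, 1.46], [0.24, 2.44], [-1.37, 4.51], [0.17, 1.92], [-2.96, 2.96]. Speed limits (rad/s): [2.39, 2.39, 3.14, 3.14, 3.14, 3.14, 3.14].

## Interface

Orientations are given as a unit quaternion [w, x, y, z].
In Python, from plant import ctrl, jaws, inverse_kinematics, readout, optics, workorder gives the robot as it stands. The module is installed in compiled form; this text tells all that it offers. Calls block until the motion is done:
- ctrl.move_ptp(position, orientation): joint-space move of the TCP to a pose.
- ctrl.move_straight(position, rot=None, speed=0.15): straight line of the TCP; rot=None keeps the orientation; speed is the mean speed in m/s.
- ctrl.set_joints(angles): joint-space move.
- jaws.gripper_to(opening): finger opening in m; the grip force is fixed at half the most; returns when the fingers have stopped.
- ctrl.hold(seconds).
- inverse_kinematics(position, orientation): joint angles nearest the present ones, or None.
- readout.sense(): the state.
- optics.capture(name): name is "side" or "top" or "wrist"; returns a dict with "img" (400x640x3 uint8, blue, green, red), "depth" (400x640 float32, m along the optical axis (not along the pixel's ray), 0 where there is no reading), "fx", "fy", "cx", "cy" (pixels), "rvec" (rotation vector, rad) and "tvec" (3), from world to camera coordinates, as OpenCV has them. Camera axes: x right, y down, z forward; pixel columns grow to the right and rows downward; lengths in m; the calibration is good to about 2 mm. A picture is of the moment at which its call begins.
A pose or a line that the arm cannot do raises ctrl.PlanningError and nothing moves.
- workorder.job_done(): hands the job in, once; it reports no verdict.
The state is a dict: "time": time; "joint_positions": joint angles; "joint_vel": joint speeds; "effort": joint torques, N m; "tcp_pos": TCP position; "tcp_rot": TCP orientation; "ft_force": force on the tool from outside, world axes, zero at the start; "ft_torque": the same for the moment, N m; "finger_gap": finger opening in m.
Only numpy, scipy, OpenCV 4.12 (cv2) and the standard library are available. Lean on these libraries where they do the work, as an engineer would, in place of code of your own. Each camera call takes 0.05 s, during which the arm holds its last target.

## Working session

There is one attempt and no reset: what is moved stays moved. The work goes in short steps, each a Python script; the robot and the scene stay as the last script left them, time stands still between calls to the robot, and variables do not carry over. Pictures are saved under pics/ and viewed, and the job is handed in when it is done.

```bash
mkdir -p pics; ls
cat > h.py <<'E'
import numpy as np, cv2, pickle
from plant import ctrl, jaws, inverse_kinematics, readout, optics, workorder
def cap(n,save=None):
    c=optics.capture(n)
    if save: cv2.imwrite(f'pics/{save}.png',c['img']); pickle.dump(c,open(f'pics/{save}.pkl','wb'))
    return c
def pts(c):
    R,_=cv2.Rodrigues(np.array(c['rvec'],float)); t=np.array(c['tvec'],float).ravel()
    v,u=np.mgrid[0:400,0:640]; d=c['depth'].astype(float)
    P=np.stack([(u-c['cx'])/c['fx']*d,(v-c['cy'])/c['fy']*d,d],-1)
    W=(P-t)@R
    W[d==0]=np.nan
    return W
def proj(c,p):
    q,_=cv2.projectPoints(np.atleast_2d(np.array(p,float)),np.array(c['rvec'],float),np.array(c['tvec'],float),np.array([[c['fx'],0,c['cx']],[0,c['fy'],c['cy']],[0,0,1.]]),None)
    return q[:,0]
E
python3 - <<'E'
from h import *
for n in('top','side'):
    c=cap(n,n+'0'); R,_=cv2.Rodrigues(np.array(c['rvec'],float)); print(n,-R.T@np.array(c['tvec']).ravel(),c['fx'],R[2])
s=readout.sense();print(s)
E
```

```text
pics
top [ 0.38102079 -0.33381789  0.94547378] 471.9885885679102 [ 0.18313217  0.02508409 -0.98276823]
side [ 0.37932867 -1.03718571  0.5089684 ] 370.31780213432995 [ 0.16815008  0.84162991 -0.51321014]
{'time': 0.1, 'joint_positions': array([ 1.22091858,  0.47768723,  0.02236346,  1.55629449, -0.01147425,
        1.10931666, -0.08309083]), 'joint_vel': array([-5.73708151e-04, -1.99915018e-03,  1.24930803e-03, -1.91760900e-03,
        5.90597402e-04,  9.67522702e-05,  2.91160524e-03]), 'effort': array([ 5.38367851e-03, -5.84090531e+01,  1.54038783e+00, -2.73312181e+01,
       -5.42853051e-02,  1.30617188e-02,  3.96475036e-05]), 'tcp_pos': array([ 0.16146075, -0.65486904,  0.22182415]), 'tcp_rot': array([-7.70804957e-04,  9.92700152e-01,  1.20605915e-01, -1.66878479e-04]), 'ft_force': array([ 0.70500539,  0.11536354, -0.71463551]), 'ft_torque': array([-0.04039716,  0.04173414, -0.0229987 ]), 'finger_gap': 0.08745503772286972}
```

View pics/top0.png

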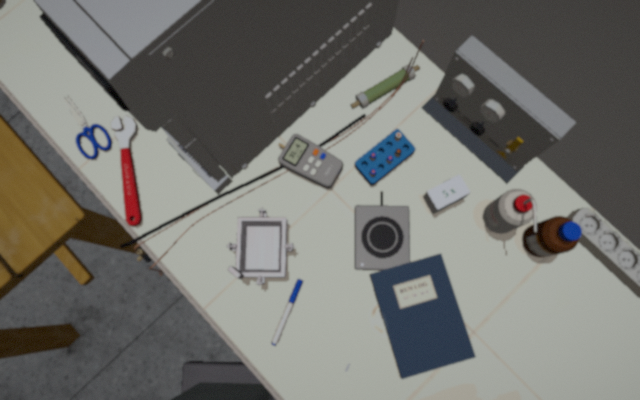

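View pics/side0.png

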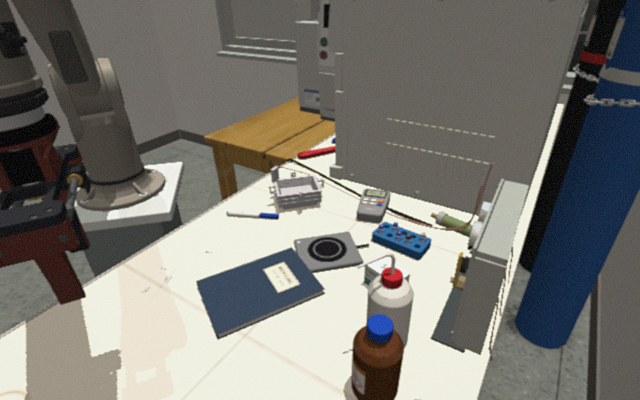

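Run:
```python
from h import *
c=pickle.load(open('pics/top0.pkl','rb'));W=pts(c)
np.set_printoptions(precision=4,suppress=True)
for u,v in[(262,247),(236,270),(382,237),(320,200),(250,325),(400,157),(448,195),(312,160),(200,110),(236,218),(290,278)]: print(u,v,W[v,u])
a=cv2.resize(c['img'][195:300,210:320],None,fx=7,fy=5.7*7/5.7,interpolation=cv2.INTER_CUBIC)
a=cv2.resize(c['img'][203:288,218:308],None,fx=7,fy=7,interpolation=cv2.INTER_CUBIC);cv2.imwrite('pics/topc.png',a)
b=cv2.resize(c['img'][185:285,335:435],None,fx=6,fy=6,interpolation=cv2.INTER_CUBIC);cv2.imwrite('pics/padc.png',b)
d=pickle.load(open('pics/side0.pkl','rb'))
b=cv2.resize(d['img'][155:220,260:340],None,fx=9,fy=9,interpolation=cv2.INTER_CUBIC);cv2.imwrite('pics/sidec.png',b)
# height map
z=W[203:288,218:308,2]; zz=np.nan_to_num(np.clip(z/0.1,0,1)*255).astype(np.uint8)
cv2.imwrite('pics/zc.png',cv2.resize(cv2.applyColorMap(zz,cv2.COLORMAP_JET),None,fx=7,fy=7,interpolation=cv2.INTER_NEAREST))
```

```text
262 247 [ 0.4824 -0.1891  0.0295]
236 270 [ 0.4338 -0.1506  0.0773]
382 237 [ 0.5079 -0.4243  0.0169]
320 200 [ 0.5844 -0.2993  0.0001]
250 325 [ 0.3319 -0.1673 -0.0026]
400 157 [ 0.6709 -0.4603  0.0236]
448 195 [ 0.5876 -0.5487  0.0492]
312 160 [ 0.6604 -0.2824  0.0292]
200 110 [ 0.6419 -0.1392  0.3228]
236 218 [ 0.5437 -0.1291  0.0026]
290 278 [ 0.4246 -0.2435  0.0039]
```

View pics/topc.png

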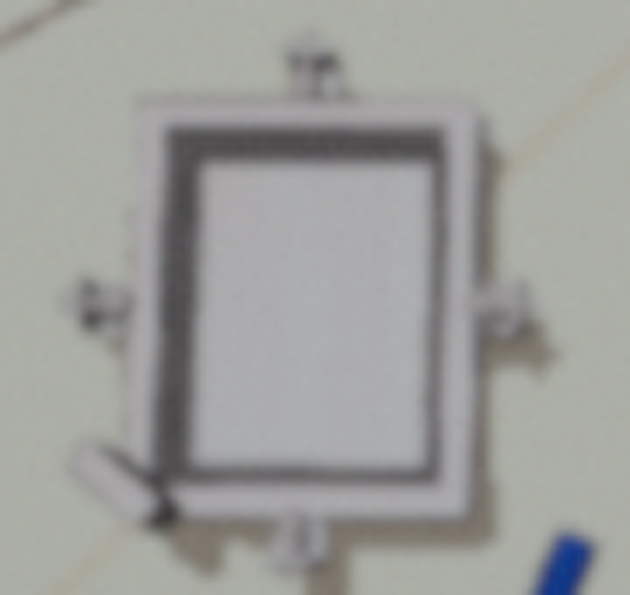

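View pics/padc.png

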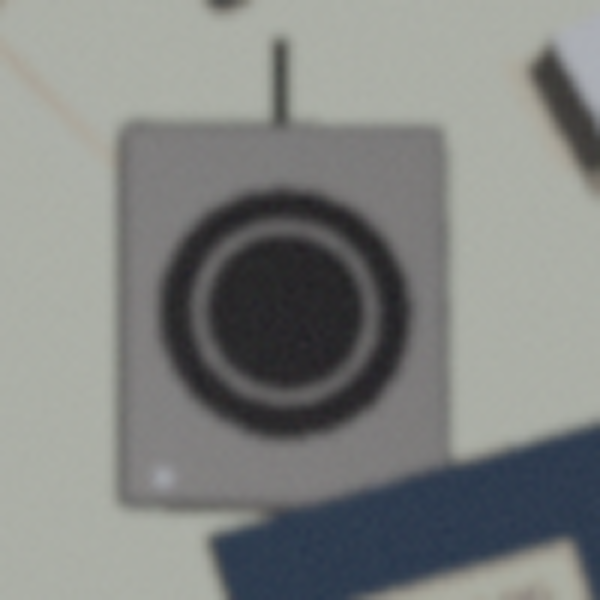

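View pics/sidec.png

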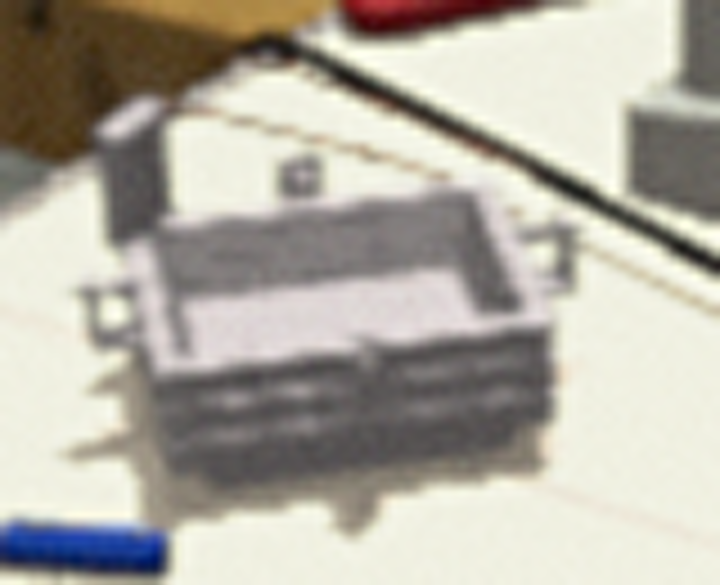

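View pics/zc.png

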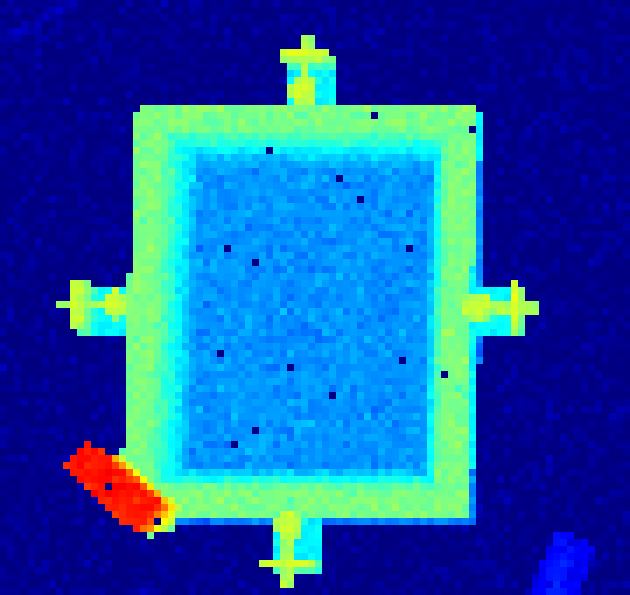

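Run:
```python
from h import *
np.set_printoptions(precision=4,suppress=True)
c=pickle.load(open('pics/top0.pkl','rb'));W=pts(c)
m=np.zeros((400,640),bool);m[203:288,218:308]=1
t=m&(W[...,2]>.078); P=W[t];print('tab',len(P),P.mean(0),np.median(P[:,2]),cv2.minAreaRect(P[:,:2].astype(np.float32)*1000))
v,u=np.nonzero(t);print(u.mean(),v.mean())
r=m&(abs(W[...,2]-.049)<.004)
r=cv2.morphologyEx(r.astype(np.uint8),cv2.MORPH_OPEN,np.ones((3,3)))
n,l,st,ce=cv2.connectedComponentsWithStats(r);print(st)
P=W[r>0];print(np.median(P[:,2]))
# fit 4 lines from inner/outer edges: per column/row extremes
crop=P
# outer edges, robust
def edge(ax,sgn,lo,hi):
    o=1-ax; out=[]
    for a in np.arange(lo,hi,.002):
        q=P[(P[:,o]>=a)&(P[:,o]<a+.002)]
        if len(q): out.append((a+.001,np.percentile(sgn*q[:,ax],97)*sgn))
    out=np.array(out);k=np.ones(len(out),bool)
    for _ in range(5):
        f=np.polyfit(out[k,0],out[k,1],1);e=out[:,1]-np.polyval(f,out[:,0]);k=abs(e)<max(.001,2*np.std(e[k]))
    return f
cx,cy=np.median(P[:,0]),np.median(P[:,1]);cx,cy=.482,-.189
for ax,s in((0,1),(0,-1),(1,1),(1,-1)):
    f=edge(ax,s,(cy if ax==0 else cx)-.038,(cy if ax==0 else cx)+.038); print(ax,s,f[0],np.polyval(f,cy if ax==0 else cx))
# pad
p=np.zeros((400,640),bool);p[185:290,335:435]=1
p&=(W[...,2]>.009)&(W[...,2]<.02);
g=c['img'].astype(int)
p&=(g[...,0]-g[...,2]<12)
Q=W[p];print('pad z',np.median(Q[:,2]),cv2.minAreaRect(Q[:,:2].astype(np.float32)*1000))
dk=p&(g.sum(2)<250); v,u=np.nonzero(dk);print('disc',u.mean(),v.mean(),W[dk].mean(0),np.ptp(W[dk],0))
```

```text
tab 82 [ 0.4295 -0.1485  0.0852] 0.08548641829002515 ((429.6938781738281, -147.62950134277344), (25.969045639038086, 10.117533683776855), 51.88766860961914)
233.8170731707317 272.0853658536585
[[     0      0    640    400 255193]
 [   237    218     34     20    215]
 [   272    218     14     32    179]
 [   236    239      6     31    143]
 [   281    251      4      7     25]
 [   273    259     12     18    116]
 [   243    272      6      5     28]
 [   250    272     22      5    101]]
0.049429683979678785
0 1 -0.009363584443640528 0.5359091246349165
0 -1 -0.01611182050961741 0.4261523404155734
1 1 0.01818931136943428 -0.14345212481980354
1 -1 0.0008447749727258003 -0.2345078971180872
pad z 0.013758974599060753 ((509.67584228515625, -447.53753662109375), (160.17129516601562, 209.07528686523438), 88.65030670166016)
disc 382.98903878583474 235.9435075885329 [ 0.5104 -0.4264  0.015 ] [0.2073 0.1409 0.0102]
```

```bash
cat >> h.py <<'E'
from scipy.spatial.transform import Rotation as Rn
YAW=0.011
C=np.array([.4808,-.1889,.024]); PAD=None
def quat(R): x,y,z,w=Rn.from_matrix(R).as_quat(); return np.array([w,x,y,z])
Rt0=Rn.from_euler('z',YAW).as_matrix()
dl=np.array([.0509,-.0420,0]);dl/=np.linalg.norm(dl)
def tool_in_tray(sg):
    y=sg*dl;z=np.array([0,0,-1.]);return np.stack([np.cross(y,z),y,z],1)
E
python3 - <<'E'
from h import *
np.set_printoptions(precision=4,suppress=True)
c=pickle.load(open('pics/top0.pkl','rb'));W=pts(c)
R,_=cv2.Rodrigues(np.array(c['rvec'],float)); o=-R.T@np.array(c['tvec']).ravel()
def ray(u,v,z):
    d=R.T@np.array([(u-c['cx'])/c['fx'],(v-c['cy'])/c['fy'],1]);return o+d*(z-o[2])/d[2]
f=lambda a,b:(335+(a+.5)/6-.5,185+(b+.5)/6-.5)
for a,b in[(286,312),(122,122),(444,128),(121,503)]: print(f(a,b),ray(*f(a,b),.014))
tab=np.array([.4297,-.1478,.085])
dn=Rt0@tool_in_tray(1)
for sg in(1,-1):
  Rg=Rt0@tool_in_tray(sg); print(quat(Rg))
  for p in([.4297,-.1478,.2],[.4297,-.1478,.055],[.457,-.384,.145]): print(sg,inverse_kinematics(np.array(p),quat(Rg)))
  ax=np.cross([0,0,1],Rt0@dl)
  for a in(15,20):
    Q=Rn.from_rotvec(ax*np.radians(a)).as_matrix(); print(a,inverse_kinematics(np.array([.4297,-.1478,.12]),quat(Q@Rg)))
E
```

```text
(382.25, 236.58333333333334) [ 0.5091 -0.425   0.014 ]
(354.9166666666667, 204.91666666666666) [ 0.5724 -0.3703  0.014 ]
(408.5833333333333, 205.91666666666666) [ 0.572  -0.4779  0.014 ]
(354.75, 268.4166666666667) [ 0.4452 -0.3711  0.014 ]
[0.     0.9022 0.4313 0.    ]
1 [ 0.6091  0.1711 -0.4561  2.061   0.0938  0.9288 -0.5764]
1 [ 0.5097  0.4006 -0.3728  2.1844  0.2555  0.5968 -0.7276]
1 [ 0.7666  0.4436 -0.2237  1.8087  0.1216  0.9025 -0.1906]
15 [ 0.5688  0.4207 -0.3698  1.9679  0.0367  1.0141 -0.4907]
20 [ 0.5598  0.4677 -0.3429  1.9127  0.0025  1.1013 -0.4535]
[ 0.     -0.4313  0.9022  0.    ]
-1 [ 1.1999  0.3382 -1.1699  2.0314  0.37    1.006   2.3093]
-1 [ 1.1271  0.6969 -1.1873  2.1496  0.8618  0.9014  1.877 ]
-1 [-0.2101  0.833   1.2698  1.8713 -0.8855  1.1499 -2.4285]
15 [ 1.1387  0.7077 -1.1847  1.9336  0.5209  1.188   2.1818]
20 [ 1.1296  0.7713 -1.187   1.8771  0.4998  1.2753  2.1957]
```

Run:
```python
from h import *
np.set_printoptions(precision=4,suppress=True)
Rg=Rt0@tool_in_tray(1)
ctrl.move_ptp(np.array([.4297,-.1478,.19]),quat(Rg))
jaws.gripper_to(.045)
c=cap('wrist','w1');cap('side','s1')
s=readout.sense();print(s['time'],s['tcp_pos'],s['ft_force'],s['ft_torque'],s['finger_gap'])
W=pts(c); t=(W[...,2]>.08)&(W[...,2]<.09)
print(np.count_nonzero(t)); P=W[t]; print(P.mean(0),cv2.minAreaRect(P[:,:2].astype(np.float32)*1000))
print(proj(c,[[.4297,-.1478,.085],[.481,-.189,.024]]))
```

```text
3.0833 [ 0.4297 -0.1478  0.19  ] [ 0.2627 -0.6168  1.0457] [-0.0578 -0.0202 -0.0119] 0.04528618457462619
1267
[ 0.5316 -0.1304  0.0851] ((394.5146789550781, -95.89160919189453), (114.85215759277344, 686.3263549804688), 78.76296997070312)
[[319.3661 197.0735]
 [373.6313 182.0535]]
```

View pics/w1.png

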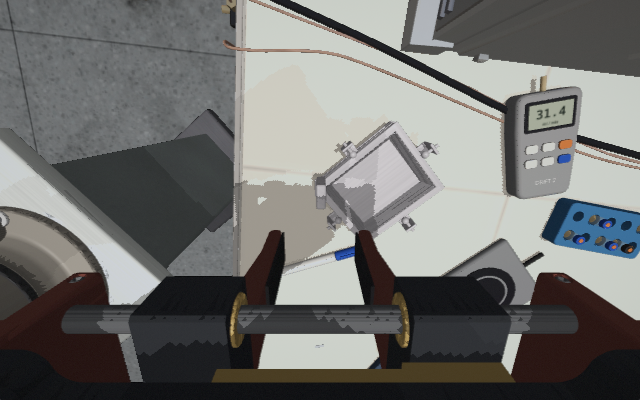

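View pics/s1.png

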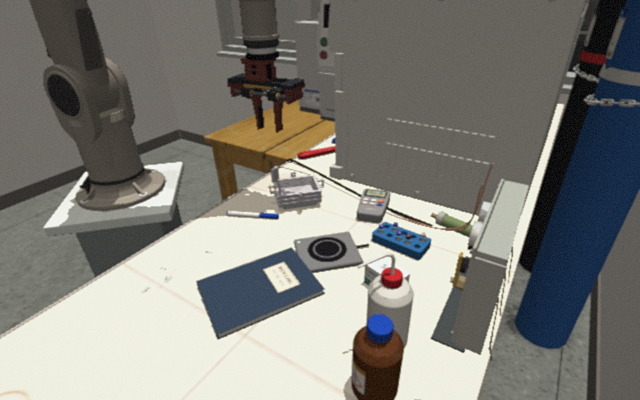

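Run:
```python
from h import *
np.set_printoptions(precision=4,suppress=True)
c=pickle.load(open('pics/w1.pkl','rb'));W=pts(c)
m=np.zeros((400,640),bool);m[170:215,305:340]=1
P=W[m&(W[...,2]>.08)];print(len(P),P.mean(0),cv2.minAreaRect(P[:,:2].astype(np.float32)*1000))
m[:]=0;m[110:245,300:450]=1
P=W[m&(abs(W[...,2]-.049)<.003)&(abs(W[...,0]-.481)<.06)&(abs(W[...,1]+.189)<.05)];print(len(P),cv2.minAreaRect(P[:,:2].astype(np.float32)*1000))
cv2.imwrite('pics/w1c.png',cv2.resize(c['img'][110:245,290:450],None,fx=5,fy=4.4,interpolation=cv2.INTER_CUBIC))
print(readout.sense()['ft_force'])
```

```text
247 [ 0.4313 -0.1477  0.085 ] ((430.96673583984375, -148.13934326171875), (25.189184188842773, 9.20103931427002), 50.859928131103516)
2331 ((480.5539855957031, -188.1913299560547), (117.73231506347656, 98.54041290283203), 0.6771594285964966)
[ 0.2627 -0.6168  1.0457]
```

View pics/w1c.png

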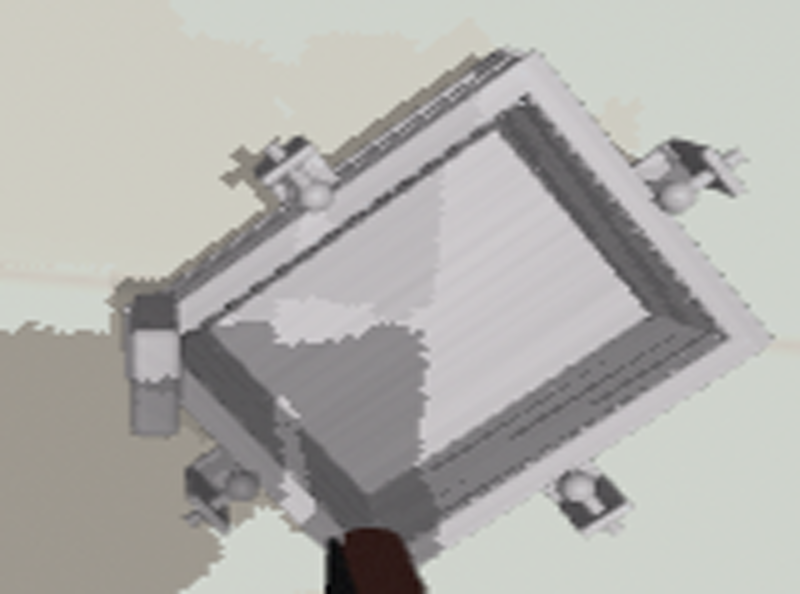

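```bash
sed -i 's/^C=.*/C=np.array([.4811,-.1896,.024]); TAB=np.array([.4304,-.1480,.085])/' h.py
python3 - <<'E'
from h import *
np.set_printoptions(precision=4,suppress=True)
ctrl.move_straight(np.array([TAB[0],TAB[1],.1]),speed=.1)
ctrl.move_straight(np.array([TAB[0],TAB[1],.0545]),speed=.06)
def st(): 
    s=readout.sense();print(s['time'],s['tcp_pos'],s['ft_force'],s['ft_torque'],s['finger_gap'])
st()
cap('side','s2')
jaws.gripper_to(.0); st()
cap('side','s3');cap('wrist','w3');cap('top','t3')
E
python3 - <<'E'
import cv2
a=cv2.imread('pics/s3.png')[90:220,220:350];b=cv2.imread('pics/w3.png');t=cv2.imread('pics/t3.png')[200:290,200:310]
cv2.imwrite('pics/c3.png',cv2.hconcat([cv2.resize(a,(400,400),interpolation=2),cv2.resize(t,(400,400),interpolation=2)]))
E
```

```text
5.0417 [ 0.4306 -0.148   0.0546] [ 0.5161 -0.5071  0.8874] [-0.1199 -0.0587  0.0234] 0.04513756954763387
5.725 [ 0.4305 -0.1481  0.0546] [-0.2288 -0.5861  1.1818] [-0.0911  0.0042 -0.0039] 0.009689645312477792
```

View pics/c3.png

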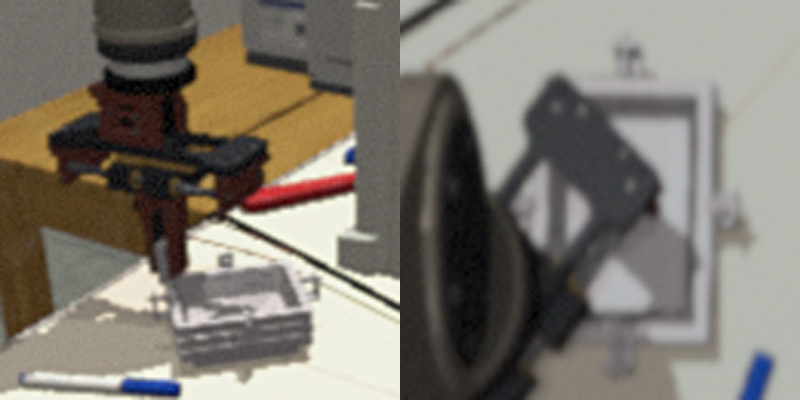

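View pics/w3.png

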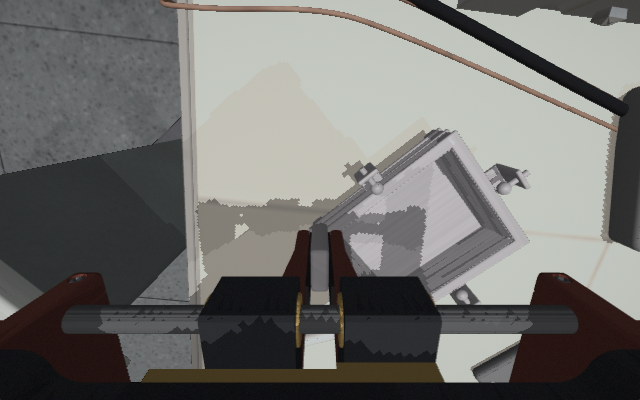

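```bash
cat >> h.py <<'E'
C0=np.array([.4305,-.1481,0])-Rt0@np.array([-.0509,.042,0]); C0[2]=.024
TCP0=np.array([.4305,-.1481,.0546]); Rg0=Rt0@tool_in_tray(1)
PIV=C0+Rt0@np.array([.056,-.046,.013])
AX=np.cross([0,0,1],Rt0@dl)
def peel(deg,lift=0):
    Q=Rn.from_rotvec(AX*np.radians(deg)).as_matrix()
    return PIV+Q@(TCP0-PIV)+[0,0,lift], quat(Q@Rg0)
def st(): 
    s=readout.sense();print(round(s['time'],2),s['tcp_pos'],s['ft_force'],s['ft_torque'],s['finger_gap']);return s
E
python3 - <<'E'
from h import *
np.set_printoptions(precision=4,suppress=True)
f0=readout.sense()['ft_force']
for a in(1.5,3,4.5,6,8):
    p,q=peel(a); ctrl.move_straight(p,rot=q,speed=.03); s=st()
    if np.linalg.norm(s['ft_force']-f0)>20: print('stop');break
cap('side','s4');cap('wrist','w4')
E
python3 - <<'E'
import cv2
a=cv2.imread('pics/s4.png')[120:220,250:350];b=cv2.imread('pics/w4.png')[100:320,250:560]
cv2.imwrite('pics/c4.png',cv2.hconcat([cv2.resize(a,(400,400),interpolation=2),cv2.resize(b,(400,400),interpolation=2)]))
E
```

```text
6.15 [ 0.4309 -0.1487  0.058 ] [ 1.2166 -0.9216 -2.5072] [-0.2598 -0.256  -0.0483] 0.010068641015935713
6.42 [ 0.4315 -0.1489  0.0617] [ 0.4176 -1.4176 -1.0938] [-0.1708 -0.1555  0.0339] 0.009989639438737126
6.7 [ 0.4318 -0.1492  0.0652] [ 0.7259 -0.7849 -1.2552] [-0.1151 -0.0316  0.0228] 0.01002745401137919
6.97 [ 0.4324 -0.1496  0.0687] [-0.0036  0.928  -0.3525] [-0.0204 -0.0204  0.0387] 0.0098985485156881
7.28 [ 0.4334 -0.1504  0.0734] [ 0.1702  0.6834 -0.9939] [ 0.0162  0.0024 -0.027 ] 0.010033350850156247
```

View pics/c4.png

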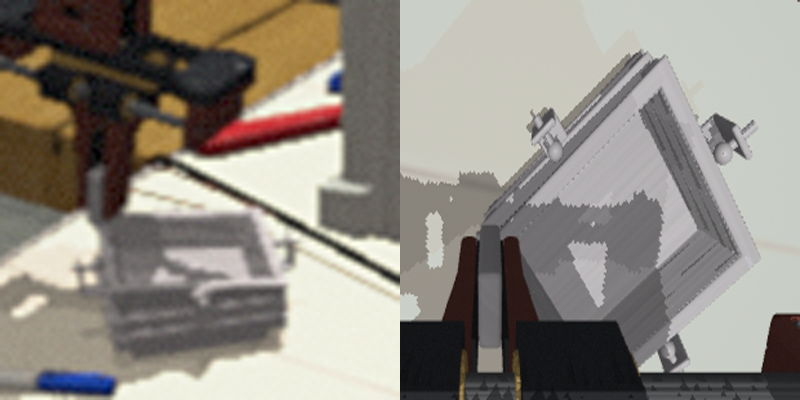

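```bash
python3 - <<'E'
from h import *
np.set_printoptions(precision=4,suppress=True)
f0=readout.sense()['ft_force']
for a in(10,12,14,16):
    p,q=peel(a); ctrl.move_straight(p,rot=q,speed=.03); s=st()
    if np.linalg.norm(s['ft_force']-f0)>20: print('stop');break
ctrl.hold(.2);st()
cap('side','s5');c=cap('wrist','w5');cap('top','t5')
E
python3 - <<'E'
import cv2
a=cv2.imread('pics/s5.png')[120:220,250:350];b=cv2.imread('pics/w5.png')[100:320,250:560];t=cv2.imread('pics/t5.png')[200:290,215:305]
cv2.imwrite('pics/c5.png',cv2.hconcat([cv2.resize(a,(400,400),interpolation=2),cv2.resize(t,(400,400),interpolation=2)]))
cv2.imwrite('pics/c5w.png',cv2.resize(b,(620,440),interpolation=2))
E
```

```text
7.69 [ 0.4346 -0.1514  0.0782] [-0.9783  0.751  -0.4676] [-0.0449  0.0099  0.0139] 0.00986602429899104
8.0 [ 0.4359 -0.1524  0.0829] [-0.2286  0.5284 -0.7336] [-0.1179 -0.0626  0.0006] 0.009790029458180978
8.31 [ 0.4369 -0.1537  0.0873] [-0.5931  0.1406 -0.7461] [-0.303  -0.1016 -0.0485] 0.01004650700921103
8.62 [ 0.4385 -0.1547  0.0919] [-1.195  -0.8042  0.0958] [-0.3776 -0.0115 -0.0263] 0.010150230828339076
8.82 [ 0.4381 -0.1544  0.092 ] [-1.207  -0.9758 -1.0587] [-0.3706 -0.0677 -0.0116] 0.010093115498605995
```

View pics/c5.png

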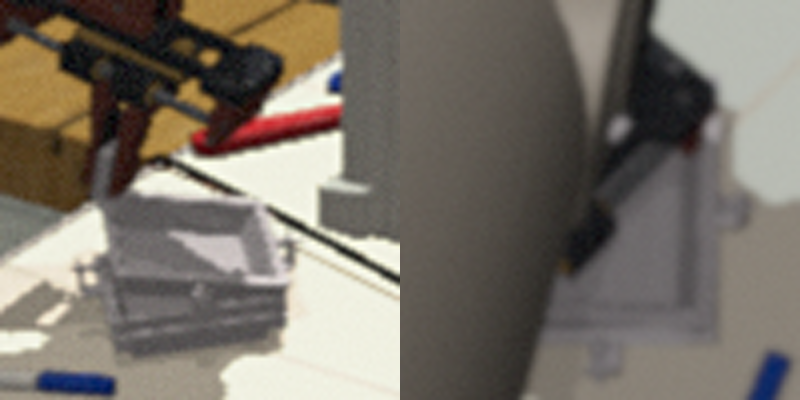

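View pics/c5w.png

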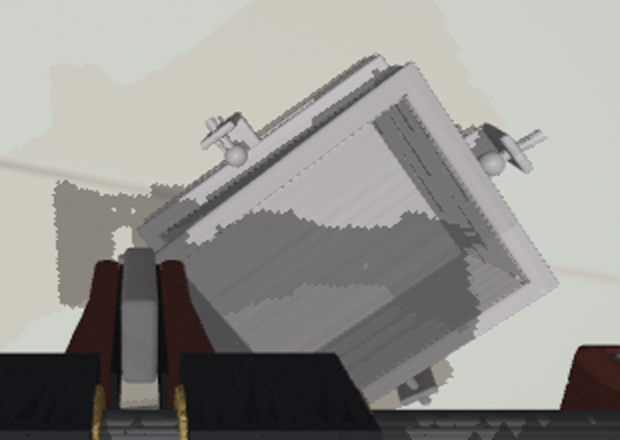

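```bash
python3 - <<'E'
from h import *
np.set_printoptions(precision=4,suppress=True)
f0=readout.sense()['ft_force']
for L in(.005,.01,.02,.04,.06):
    p,q=peel(16,L); ctrl.move_straight(p,rot=q,speed=.04); s=st()
    if np.linalg.norm(s['ft_force']-f0)>12: print('stop');break
cap('side','s6');c=cap('wrist','w6')
E
python3 - <<'E'
import cv2
a=cv2.imread('pics/s6.png')[110:220,240:350];b=cv2.imread('pics/w6.png')[100:320,250:560]
cv2.imwrite('pics/c6.png',cv2.hconcat([cv2.resize(a,(400,400),interpolation=2),cv2.resize(b,(400,400),interpolation=2)]))
E
```

```text
9.24 [ 0.4391 -0.1544  0.0975] [-0.6674  0.2251 -0.626 ] [-0.21   -0.2793 -0.0115] 0.010176066376592992
9.52 [ 0.4388 -0.1546  0.1024] [-0.6893  0.3611 -1.1133] [-0.2009 -0.2567  0.0163] 0.009898972959046109
9.92 [ 0.4387 -0.1546  0.1124] [-0.4535 -0.4103 -2.081 ] [-0.1833 -0.272  -0.0341] 0.009738537596969642
10.57 [ 0.4384 -0.1546  0.1321] [-1.0263  0.0396 -1.7105] [-0.2595 -0.2202 -0.0095] 0.010094755556321675
11.22 [ 0.4384 -0.1545  0.1521] [-0.4951 -0.2311 -1.6205] [-0.2066 -0.2191  0.0198] 0.009812399386408821
```

View pics/c6.png

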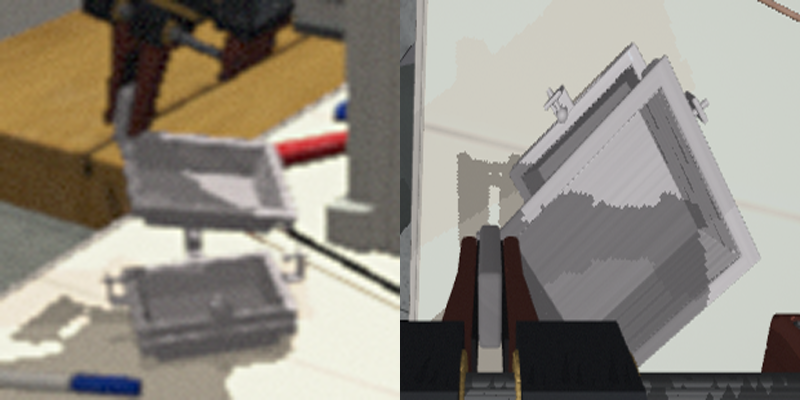

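Run:
```python
from h import *
np.set_printoptions(precision=4,suppress=True)
p=TCP0+[0,0,.12]
ctrl.move_straight(p,rot=quat(Rg0),speed=.06);st()
T=np.array([.5091,-.425,.114])
ctrl.move_straight(T+(TCP0-C0)+[0,0,.02],rot=quat(Rg0),speed=.1);st()
ctrl.move_straight(T+(TCP0-C0),speed=.04);ctrl.hold(.3);st()
cap('side','s7');cap('wrist','w7');cap('top','t7')
```

```text
11.88 [ 0.4306 -0.1483  0.1748] [ 0.3276  0.3545 -1.1911] [-0.0315 -0.0308 -0.0299] 0.01005275179355999
14.4 [ 0.4578 -0.3832  0.1647] [ 0.3518 -0.6062 -1.8233] [ 0.0019  0.0139 -0.005 ] 0.009699425364196285
15.35 [ 0.4579 -0.3837  0.1448] [ 0.1344 -0.4167 -1.8408] [-0.0153  0.0426  0.0276] 0.009831281390672417
```

View pics/s7.png

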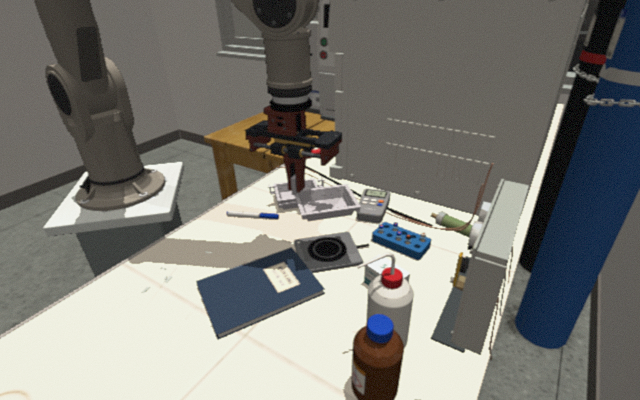

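View pics/t7.png

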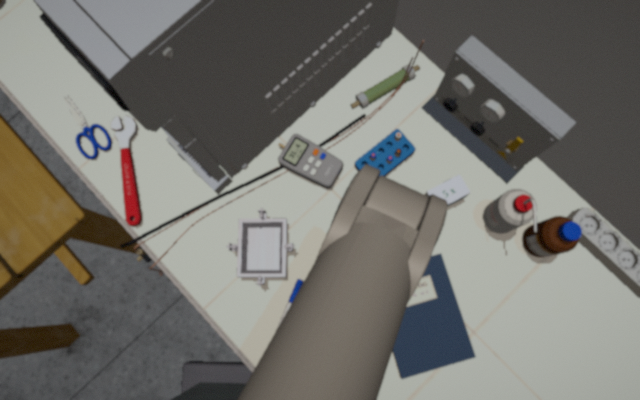

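View pics/w7.png

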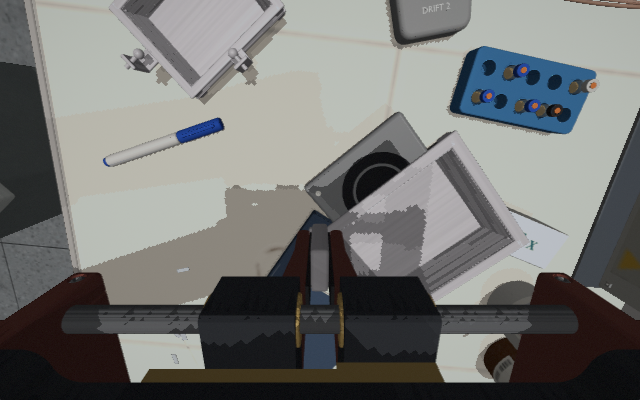

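Run:
```python
from h import *
np.set_printoptions(precision=4,suppress=True)
T=np.array([.5091,-.425,.114])
for n in('w7','s7'):
    c=pickle.load(open(f'pics/{n}.pkl','rb'));W=pts(c)
    L=(W-T)@Rt0
    # floor: inner
    m=(abs(L[...,0])<.036)&(abs(L[...,1])<.028)&(abs(L[...,2])<.02); P=L[m]
    for _ in range(4):
        A=np.c_[P[:,:2],np.ones(len(P))];k=np.linalg.lstsq(A,P[:,2],rcond=None)[0];e=P[:,2]-A@k;P=P[abs(e)<.004]
    print(n,'floor',len(P),k,np.degrees(k[:2]))
    m=(abs(L[...,0])<.066)&(abs(L[...,1])<.056)&(abs(L[...,2]-.025)<.006)&~((L[...,0]<-.035)&(L[...,1]>.025))
    P=L[m]
    for _ in range(4):
        A=np.c_[P[:,:2],np.ones(len(P))];k=np.linalg.lstsq(A,P[:,2],rcond=None)[0];e=P[:,2]-A@k;P=P[abs(e)<.003]
    print(n,'rim',len(P),k,np.degrees(k[:2]),[np.percentile(P[:,i],q) for i in(0,1) for q in(1,99)])
a=pickle.load(open('pics/top0.pkl','rb'))['img'][200:290,220:305];b=pickle.load(open('pics/t7.pkl','rb'))['img'][200:290,220:305]
cv2.imwrite('pics/cmp.png',cv2.resize(cv2.hconcat([a,b]),None,fx=4.5,fy=4.5,interpolation=2))
c=pickle.load(open('pics/t7.pkl','rb'));W=pts(c)
m=np.zeros((400,640),bool);m[203:288,218:308]=1
P=W[m&(W[...,2]>.015)&(W[...,2]<.048)];
print('stack rect',np.median(P[:,2]))
q=cv2.morphologyEx((m&(abs(W[...,2]-.037)<.004)).astype(np.uint8),cv2.MORPH_OPEN,np.ones((3,3)))>0
print(np.median(W[q][:,2]),cv2.minAreaRect(W[q][:,:2].astype(np.float32)*1000))
```

```text
w7 floor 6780 [0.0007 0.0008 0.003 ] [0.0424 0.0484]
w7 rim 5145 [0.0026 0.0062 0.0251] [0.1471 0.3547] [np.float64(-0.031993377044637186), np.float64(0.05638432788363147), np.float64(-0.046617828419156536), np.float64(0.046798565632348285)]
s7 floor 311 [-0.0031 -0.0034  0.0024] [-0.1749 -0.1938]
s7 rim 513 [-0.0009 -0.0063  0.0242] [-0.0506 -0.3587] [np.float64(-0.05738438421563964), np.float64(0.05575724925624719), np.float64(-0.04851142660960763), np.float64(0.04631891125206219)]
stack rect 0.02875328585444592
0.037374086838348156 ((482.1421203613281, -188.75006103515625), (111.99789428710938, 132.68495178222656), 80.22201538085938)
```

View pics/cmp.png

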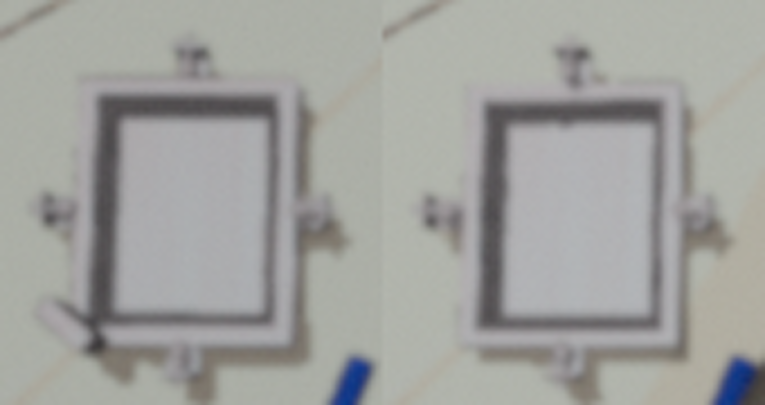

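Run:
```python
from h import *
s=st(); print(np.abs(s['joint_vel']).max()); workorder.job_done()
```

```text
15.5 [ 0.4577636  -0.38361512  0.14470594] [-0.02291811  0.35346399 -0.89733283] [0.0325201  0.00972116 0.03502462] 0.009840532625168538
0.0009626683726563982
the job is handed in; nothing more can be done
```

I peeled the top tray off by its tab and handed the job in with the gripper still holding it, level, over the reader pad, 15.5 s in on the robot clock.

- **Peel:** I gripped the tab across its thickness, with a finger gap of about 10 mm. I tilted the tray 16° about its far corner, then lifted it clear. Readings at each step showed no more than about 3 N at the wrist.
- **Position:** Depth fits from the wrist and side cameras put the tray within about 1 mm of the pad centre in plan. Its underside is about 100 mm above the pad's top face.
- **Level:** The tilt is 0.4° or less in both views. The two cameras disagree on its sign, so this is measurement noise. The tray is open side up.
- **Lower trays:** The clip posts sit at the same pixels in the top pictures before and after, so the stack did not move visibly. An automatic rectangle fit of the stack alone gave an unreliable size because it took in the clip posts, so I relied on that picture comparison.
- **Other things on the bench:** They look untouched in the pictures. The arm hid the pad and part of the bench from the top camera at the end, so I did not measure them.

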